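# Pump the gearbox lubricator, then hold the inspection mirror on its sight glass

### The job

Give the hand pump at least three full strokes, each all the way down and all the way back up, to bring oil to the gearbox. Then swing the sprung inspection mirror until the inspection camera sees the gearbox's round sight glass in it, that is, until the thin red aiming line, after the mirror, lands within the window of the sight glass and not on the hex plug beside it. The mirror springs back if let go, so finish while still holding it steady at that angle; leave the loose parts on the bench where they lie.

Things in the scene. Friction and masses are not known exactly. Their poses are not given: they have to be found in the camera images.
- pump_lever (a joint): Hand lever of the lubrication pump (grey reservoir, 84 mm across, 150 mm tall, with two upright cheeks carrying the lever). 0 rad = up at its stop, 0.35 rad above level; grows as pressed down, to the bottom stop at 0.70 rad. A full stroke comes within 0.08 rad of each stop. A spring lifts it back up by itself; pressing the bar takes 6 N at the top, 10 N at the bottom, more if fast.
- lever_bar (a point): Centre of the black rubber cross bar at the free end of the pump lever, 200 mm from the pivot: a level round bar, 24 mm thick and 90 mm long, along this point's y axis. It moves on an arc of 200 mm about lever_pivot; about 0.23 m high with the lever up, 0.10 m with it down.
- lever_pivot (a point): Pivot of the pump lever, between the cheeks, 165 mm above the bench. Its y axis lies along the pivot; the lever points along its -x axis, towards the robot's side.
- mirror: Inspection mirror, a silvered plate 78 mm wide, 68 mm high in a black frame on an upright hinge; its middle is 110 mm up. Origin on the hinge axis at bench level, x axis = normal of the silvered face, z up. Rests at a stop; turns clockwise seen from above, up to 1.5 rad, against a spring (1.5 N at the pin at first, 4 to 5 N at 1 rad). A crank arm at its top (149-157 mm up) carries the pin.
- pin (a point): The mirror's handle: an upright round steel pin, 14 mm thick, from 157 to 212 mm above the bench, 90 mm from the hinge axis straight behind the silvered face (along the mirror's -x). This point is on the pin's axis, 187 mm up. It moves on a level circle of 90 mm radius about the hinge axis and can be pinched from above.
- sight_line (a point): The camera's line of sight after the mirror, drawn as a thin red aiming line 430 mm long, level, 110 mm above the bench. Origin on the mirror's hinge axis; its x axis points along the line away from the mirror. It turns twice as far as the mirror, as a reflection does.
- lens (a point): Front of the lens of the grey inspection camera (box 75 x 50 x 50 mm), fixed on the same stand 153 mm from the mirror's hinge axis and 110 mm above the bench; it looks level at the hinge axis, and a thin red line runs from it to the mirror.
- sight_glass (a point): Front centre of the gearbox's sight glass: a round brass ring of 46 mm diameter with a 34 mm glass window, 12 mm off the port face of the blue gearbox, 110 mm above the bench. It sits in the left or the right of two ports 110 mm apart; the other one holds the plug. Its -x axis points out of the face.
- plug: Steel hex plug, 25 mm across with a 32 mm round flange, in the other port of the gearbox; origin on the port face, 110 mm above the bench. Not what the camera is to see.
- spanner: Loose open spanner lying on the bench; bystander.
- screwdriver: Loose screwdriver lying on the bench; bystander.
- bearing: Loose steel bearing ring, 84 mm across, 22 mm high; origin at its underside; bystander.
- collar: Loose dark steel collar, 66 mm across, 16 mm high; bystander.
- socket: Loose upright steel socket, 32 mm across, 45 mm high; bystander.
- shaft: Loose steel stepped shaft standing upright, 40 mm across, 75 mm high; bystander.
- gear_ring: Loose thin dark steel ring, 96 mm across, 14 mm high; bystander.

How it is judged:
By the outcome, as a careful person would: the job done as asked, in the order asked, and still so for the second after the job is handed in, while the arm keeps its last pose, push and grip.
It also fails if it takes over 67 s, if anything falls off the work surface, if the arm or the gripper's body presses on something with over 40 N, if the wrist force passes 120 N, or if a joint passes its speed limit or range.

### The arm

A 6-joint arm with a two-finger parallel gripper is mounted at the origin on the work surface. World frame = base frame: x ahead of the robot, y to its left, z up, the work surface at z = 0. Lengths are in m, angles in rad, forces in N, time in s.
With the tool pointing down it reaches from about 0.375 to 0.9 m from the base axis. Payload 3.1 kg.
Tool frame: the origin (TCP) lies midway between the tips of the shut fingers; the grasp point (between the pads) lies 19 mm behind it; x points along the fingers, y is the direction in which the jaws open and shut, and the axes are right-handed (so a half turn about x gives the same grasp; the last joint's range is limited). The gripper opens to 87 mm and grips with 3 to 60 N. Pads are 19 mm wide; open, the fingers measure 117 mm over their backs; the gripper's body (75 mm by 190 mm) begins 51 mm behind the grasp point.
Start: joints at [0.976, 0.527, 1.433, -0, 1.181, -0.178], TCP at [0.253, 0.571, 0.223] pointing down, gripper open.
Joint ranges: [-3.08, 3.08], [-0.75, 2.2], [0.22, 2.44], [-1.43, 4.57], [0, 2.65], [-2.85, 2.85]. Speed limits (rad/s): [2.79, 2.79, 3.14, 3.14, 3.14, 3.14].

### API

Orientations are given as a unit quaternion [x, y, z, w].
In Python, from rig import get_obs, imaging, robot gives the robot as it stands.
- The arm moves only by the shell command python3 -m inch 'ROWS' [FORCE]. ROWS is JSON, a list of rows, each a list of 3 entries, a list of its own where there are three numbers: the finger opening in mm, from 0 to 87, then the shift along the tool's x, y, z in mm, then the turn, a rotation vector about the tool's x, y, z in degrees. In form: [[grip, [dx, dy, dz], [wx, wy, wz]], ...]. A call has 1 to 12 rows; each row shifts and turns the pose as measured when the row begins, along the tool's axes as they then stand; what a row does not reach is not made up. A row lasts 1/8 s, in which the tool goes at most 62.5 mm and 10.7 degrees, less where a joint would pass 70% of its speed; a pose out of reach is approached as far as the arm can. A call with a gripper value outside its range is refused whole. The fingers move at their own pace and stop on an object; FORCE is the grip in N (left out, the last holds). Time passes only in rows, so rows that do not move let the fingers close. It gives the time, the measured TCP pose, the force and the opening at its end, in the units of the state.
- get_obs(): the state, without advancing time (a new reading comes with each control period).
- imaging.camera(name): name is "side" or "top"; returns the picture (384x512x3 uint8, red, green, blue); there is no depth.
- imaging.camera_params(name): a dict with "camera_matrix" (3x3 intrinsics, pixels), "xyz" and "rotation" of the camera in the world. Camera axes: x right, y down, z forward; pixel columns grow to the right and rows downward; lengths in m; the calibration is good to about 2 mm. A picture is of the moment at which its call begins. camera_params takes no time and is no camera call.
- robot.hand_in(): hands the job in, once; it reports no verdict.
Trained networks look in the newest picture that a camera, given by its name, has taken for a name from the list of things; names that differ only in an ending like _2 or _b are one class to them, and where a whole thing is asked for, a point or a joint stands for the part that bears it (a point fixed in the world has none). Each returns a list of dicts, best first, with "confidence" (0 to 1); they miss things now and then, are a little off and sometimes report something else, mostly with a low value. They report only what shows in the picture. A call takes as long as a camera call.
- imaging.cut_out(camera, target): "pixels" (384x512 bool, what is visible of it) and "box" ([centre column, centre row, width, height] in pixels, round what is visible of it).
- imaging.tip_of(camera, target): "pixel" ([column, row] in pixels: a listed point, or the origin of a listed thing).
The state is a dict: "time": time; "q": joint angles; "joint_velocities": joint speeds; "joint_torque": joint torques, N m; "position": TCP position; "tool_rot": TCP orientation; "ft_force": force on the tool from outside, world axes, zero at the start; "moment": the same for the moment, N m; "grip_width": finger opening in m.
Only numpy, scipy, OpenCV 4.12 (cv2) and the standard library are available. Lean on these libraries where they do the work, as an engineer would, in place of code of your own. Each camera call takes 0.05 s, during which the arm holds its last target. There are 200 camera calls.

## Working session

There is one attempt and no reset: what is moved stays moved. The work goes in short steps, Python scripts to look and compute and a shell command to move; the robot and the scene stay as the last step left them, time stands still between calls to the robot, and variables do not carry over. Pictures are saved under pics/ and viewed, about 8 in all and at most 12, crops included, and the job is handed in when it is done.

```bash
mkdir -p pics
cat > h.py <<'E'
import numpy as np, cv2
from rig import get_obs, imaging, robot
from scipy.spatial.transform import Rotation as R
def ray(cam,px):
    p=imaging.camera_params(cam);K=np.array(p["camera_matrix"]);Rm=np.array(p["rotation"])
    if Rm.shape!=(3,3): Rm=R.from_quat(Rm.ravel()).as_matrix()
    d=Rm@np.linalg.inv(K)@np.array([px[0],px[1],1.]);return np.array(p["xyz"]),d
def atz(cam,px,z):
    o,d=ray(cam,px);return o+d*(z-o[2])/d[2]
def tri(a,b):
    o1,d1=ray("side",a);o2,d2=ray("top",b)
    s=np.linalg.lstsq(np.c_[d1,-d2],o2-o1,rcond=None)[0]
    p,q=o1+s[0]*d1,o2+s[1]*d2
    return (p+q)/2,np.linalg.norm(p-q)
def proj(cam,P):
    p=imaging.camera_params(cam);K=np.array(p["camera_matrix"]);Rm=np.array(p["rotation"])
    c=K@Rm.T@(np.array(P)-np.array(p["xyz"]));return c[:2]/c[2]
def snap(cam,n):
    im=imaging.camera(cam);cv2.imwrite(f"pics/{n}.png",im[:,:,::-1]);return im
E
python3 - <<'E'
from h import *
np.set_printoptions(precision=3,suppress=True)
a=snap("side","s0");b=snap("top","t0")
cv2.imwrite("pics/both.png",cv2.resize(np.vstack([a,b])[:,:,::-1],None,fx=.78,fy=.78))
for c in("side","top"):
    p=imaging.camera_params(c);print(c,p["xyz"],np.array(p["rotation"]).round(3).tolist(),p["camera_matrix"][0])
Z=dict(lever_bar=.23,lever_pivot=.165,mirror=0,pin=.187,sight_line=.11,lens=.11,sight_glass=.11,plug=.11)
for n,z in Z.items():
    r={}
    for c in("side","top"):
        l=imaging.tip_of(c,n)[:2]
        for d in l: print(n,c,round(d["confidence"],2),np.round(d["pixel"],1),atz(c,d["pixel"],z))
        if l:r[c]=l[0]["pixel"]
    if len(r)==2: print("   tri",*tri(r["side"],r["top"]))
o=get_obs();print(o["time"],o["position"],o["tool_rot"],o["ft_force"])
E
```

```text
side [0.019 1.251 0.912] [-0.165, 0.852, -0.488, 0.092] [464.856   0.    246.887]
top [0.393 0.065 1.348] [-0.705, 0.708, -0.029, 0.028] [399.544   0.    254.533]
lever_bar side 0.61 [228.5 199. ] [0.464 0.265 0.23 ]
lever_bar top 0.85 [175.  199.7] [0.452 0.285 0.23 ]
   tri [0.454 0.283 0.243] 0.004390602917805784
lever_pivot side 0.79 [160.  224.7] [0.628 0.364 0.165]
lever_pivot top 0.96 [154.3 141.7] [0.63  0.362 0.165]
   tri [0.63  0.362 0.164] 0.0005730257889711838
mirror top 0.67 [294.9 175.1] [ 0.546 -0.075  0.   ]
pin side 0.73 [204.4 177.1] [0.615 0.113 0.187]
pin top 0.62 [380.2 258.4] [ 0.283 -0.298  0.187]
pin top 0.57 [309.2 195.2] [ 0.466 -0.097  0.187]
   tri [ 0.481 -0.141  0.178] 0.49393115135247045
lens side 0.82 [200.6 180.8] [0.679 0.02  0.11 ]
lens top 0.55 [276.6 126.3] [ 0.688 -0.008  0.11 ]
   tri [ 0.694 -0.009  0.091] 0.0016427556096841173
sight_glass top 0.58 [389.  159.9] [ 0.58  -0.359  0.11 ]
plug side 0.57 [248.3 135.1] [ 0.666 -0.395  0.11 ]
plug top 0.61 [177.4 198. ] [0.464 0.302 0.11 ]
plug top 0.6 [402.7 129. ] [ 0.678 -0.405  0.11 ]
   tri [0.433 0.238 0.418] 0.02841689056219556
0.9 [0.253 0.572 0.223] [ 0.146  0.692 -0.146  0.692] [-0.381 -0.338 -0.286]
```

View pics/both.png

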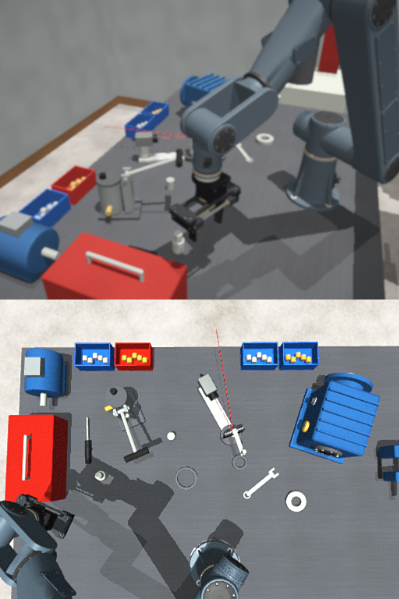

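The picture shows the side view in the upper half and the top view in the lower half. In the top view the pump lever is around (125,430), the mirror stand and red line around (230,430), and the gearbox around (340,415). I'll zoom in on the mirror and gearbox.

Run:
```python
from h import *
b=cv2.imread("pics/t0.png");cv2.imwrite("pics/c1.png",cv2.resize(b[90:240,230:450],None,fx=3.6,fy=3.6,interpolation=cv2.INTER_CUBIC))
```

```text
(no output)
```

View pics/c1.png

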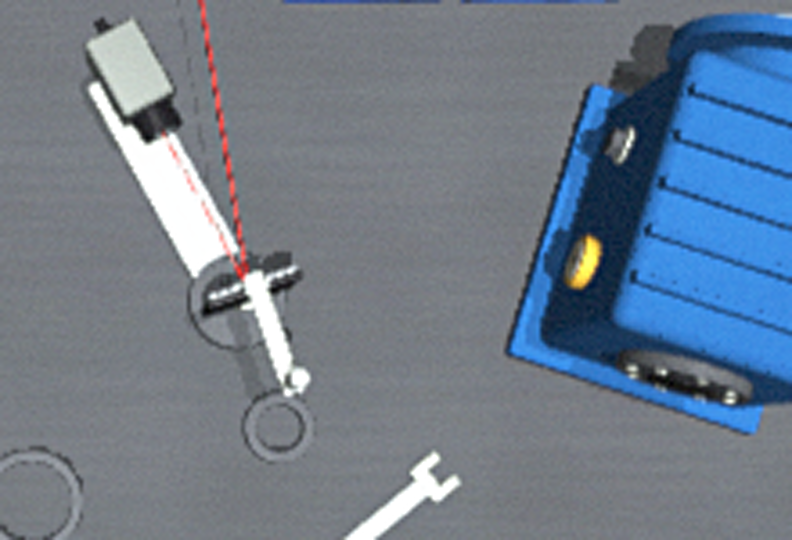

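```bash
cat >> h.py <<'E'
np.set_printoptions(precision=3,suppress=True)
def go(P,yaw_y):  # TCP target, world angle of tool y; tool pointing down. prints tool-frame shift mm, turn deg
    o=get_obs();M=R.from_quat(o["tool_rot"]).as_matrix();P=np.array(P)
    best=None
    for k in(0,np.pi):
        y=np.array([np.cos(yaw_y+k),np.sin(yaw_y+k),0]);x=np.array([0,0,-1.]);T=np.c_[x,y,np.cross(x,y)]
        rv=R.from_matrix(M.T@T).as_rotvec(degrees=True)
        print("t",round(o["time"],2),"shift mm",M.T@(P-o["position"])*1000,"turn",rv,"q6",o["q"][5])
    print(M,o["position"],"F",o["ft_force"],o["grip_width"])
E
python3 - <<'E'
from h import *
H=atz("top",(298,166.4),.11);pt=atz("top",(312.8,195),.212);G=atz("top",(389,160.5),.11);L=atz("top",(276.6,126.3),.11);Pl=atz("top",(402.7,129),.11)
print("H",H,"pin",pt,"r",np.linalg.norm((pt-H)[:2]),"G",G,"L-H",np.linalg.norm(L-H))
e=atz("top",(286.4,90),.11); an=lambda v:np.degrees(np.arctan2(v[1],v[0]))
print("line",an(e-H),"camera",an(L-H),"normal from pin",an(H-pt),"mean",(an(e-H)+an(L-H))/2,"to glass",an(G-H),"plug",an(Pl-H))
piv=np.array([.63,.362]);bar=np.array([.452,.285]);u=(bar-piv)/np.linalg.norm(bar-piv)
print("u",u,"bar r.194",piv+.194*u,"r.188",piv+.188*u)
go([*(piv+.190*u),.30],np.arctan2(u[0],-u[1]))
E
```

```text
H [ 0.561 -0.074  0.11 ] pin [ 0.465 -0.103  0.212] r 0.10055854008492457 G [ 0.578 -0.359  0.11 ] L-H 0.14339465196748769
line 7.808576553786758 camera 27.248568029116367 normal from pin 17.144748488925988 mean 17.528572291451564 to glass -86.5245614491692 plug -70.52515403844684
u [-0.918 -0.397] bar r.194 [0.452 0.285] r.188 [0.457 0.287]
t 0.9 shift mm [ -77.433 -178.51   300.637] turn [132.726  -0.006  -0.002] q6 -0.17850310633545174
t 0.9 shift mm [ -77.433 -178.51   300.637] turn [-47.274   0.001  -0.005] q6 -0.17850310633545174
[[ 0.     0.405  0.914]
 [ 0.     0.914 -0.405]
 [-1.     0.    -0.   ]] [0.253 0.572 0.223] F [-0.381 -0.338 -0.286] 0.08712772575540292
```

```bash
python3 -m inch '[[0,[-50,0,0],[0,0,0]],[0,[-27,-20,35],[0,0,0]],[0,[0,-30,50],[0,0,0]],[0,[0,-30,50],[0,0,0]],[0,[0,-30,50],[0,0,0]],[0,[0,-30,50],[0,0,0]],[0,[0,-25,45],[0,0,0]],[0,[0,0,0],[-9.5,0,0]],[0,[0,0,0],[-9.5,0,0]],[0,[0,0,0],[-9.5,0,0]],[0,[0,0,0],[-9.5,0,0]],[0,[0,0,0],[-9.5,0,0]]]' 30
python3 - <<'E'
from h import *
for n in("side","top"):
    snap(n,"x_"+n)
    for d in imaging.tip_of(n,"lever_bar")[:1]+imaging.tip_of(n,"lever_pivot")[:1]: print(n,d["confidence"],d["pixel"])
l=imaging.tip_of("side","lever_bar");
if l: print(atz("side",l[0]["pixel"],.2336))
a=cv2.imread("pics/x_side.png")[120:300,90:300];b=cv2.imread("pics/x_top.png")[110:290,100:310]
cv2.imwrite("pics/c2.png",cv2.resize(np.hstack([a,b]),None,fx=1.9,fy=1.9,interpolation=cv2.INTER_CUBIC))
go([.454,.286,.25],np.arctan2(.918,-.397))
E
```

```text
time: 2.4
position: [0.4505, 0.2993, 0.3034]
tool_rot: [-0.154, 0.688, 0.154, 0.693]
ft_force: [0.6, 0.3, 0.7]
grip_width: 0.0005
side 0.64 [231.8, 201.5]
side 0.6 [162.5, 223.8]
top 0.7 [155.6, 141.9]
[0.448 0.278 0.234]
t 2.75 shift mm [ 53.403 -13.661  -2.849] turn [1.344 0.401 0.039] q6 -1.622050143104849
t 2.75 shift mm [ 53.403 -13.661  -2.849] turn [-178.655   -0.06     0.624] q6 -1.622050143104849
[[ 0.007 -0.418  0.908]
 [ 0.002  0.908  0.418]
 [-1.    -0.001  0.007]] [0.451 0.299 0.303] F [0.378 0.312 0.779] 0.00047945578794606055
```

View pics/c2.png

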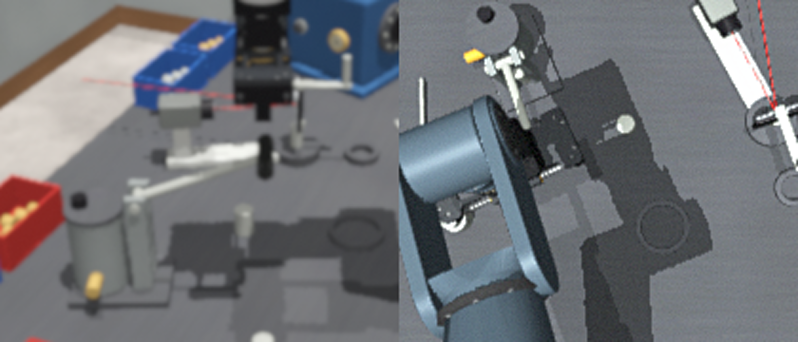

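The crop shows the closed fingertips just above the bar, which is at crop pixel (265,157) in the side view. Next I move down and press the first stroke.

```bash
python3 -m inch '[[0,[25,-13,-2],[0,0,0]],[0,[25,0,0],[1.3,0,0]],[0,[15,0,-2],[0,0,0]],[0,[15,0,-1],[0,0,0]],[0,[15,0,-1],[0,0,0]],[0,[15,0,0],[0,0,0]],[0,[15,0,0],[0,0,0]]]'
python3 - <<'E'
from h import *
o=get_obs();print(o["time"],o["position"],o["ft_force"])
E
```

```text
time: 3.62
position: [0.4418, 0.2814, 0.1801]
tool_rot: [-0.143, 0.697, 0.14, 0.689]
ft_force: [-2.1, -1.3, 7.9]
grip_width: 0.0003
3.625 [0.442 0.281 0.18 ] [-2.15  -1.265  7.871]
```

```bash
python3 -m inch '[[0,[15,0,2],[0,0,0]],[0,[15,0,2],[0,0,0]],[0,[15,0,3],[0,0,0]],[0,[13,0,3],[0,0,0]],[0,[10,0,2],[0,0,0]]]';python3 -m inch '[[0,[6,0,0],[0,0,0]],[0,[0,0,0],[0,0,0]]]'
python3 - <<'E'
from h import *
o=get_obs();print(o["time"],o["position"],o["ft_force"])
snap("side","d_side")
a=cv2.imread("pics/d_side.png")[120:300,90:300]
cv2.imwrite("pics/c3.png",cv2.resize(a,None,fx=2.5,fy=2.5,interpolation=cv2.INTER_CUBIC))
E
```

```text
time: 4.25
position: [0.4472, 0.2838, 0.1151]
tool_rot: [-0.142, 0.701, 0.137, 0.686]
ft_force: [-1.9, -0.5, 10.5]
grip_width: 0.0001
time: 4.5
position: [0.4483, 0.2843, 0.1113]
tool_rot: [-0.142, 0.7, 0.137, 0.687]
ft_force: [-3.1, -1.6, 8.9]
grip_width: 0.0004
4.5 [0.448 0.284 0.111] [-3.149 -1.642  8.855]
```

View pics/c3.png

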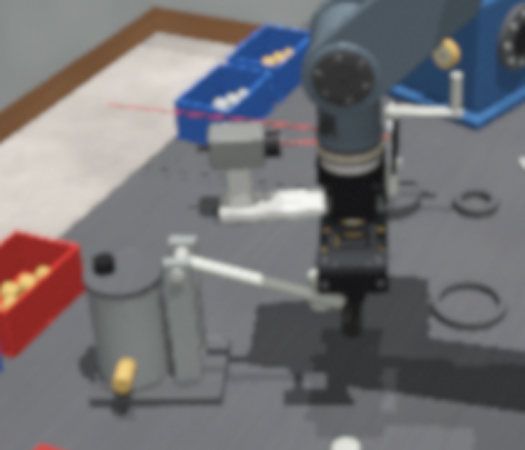

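The lever is down, with the bar under the fingers at crop pixel (340,300). I push a bit further to feel the stop, then go up.

```bash
python3 -m inch '[[0,[6,0,0],[0,0,0]]]'; python3 -m inch '[[0,[-20,0,0],[0,0,0]],[0,[-25,0,0],[0,0,0]],[0,[-25,0,0],[0,0,0]],[0,[-25,0,0],[0,0,0]],[0,[-25,0,0],[0,0,0]],[0,[-25,0,0],[0,0,0]],[0,[0,0,0],[0,0,0]],[0,[0,0,0],[0,0,0]],[0,[0,0,0],[0,0,0]]]';  python3 - <<'E'
from h import *
a=cv2.cvtColor(snap("side","u_side"),cv2.COLOR_BGR2RGB)
b=cv2.imread("pics/x_side.png")
cv2.imwrite("pics/c4.png",cv2.resize(np.hstack([a[120:300,90:300],b[120:300,90:300]]),None,fx=1.9,fy=1.9,interpolation=cv2.INTER_CUBIC))
E
```

```text
time: 4.68
position: [0.4491, 0.2846, 0.1077]
tool_rot: [-0.141, 0.699, 0.136, 0.688]
ft_force: [-5.4, -2.4, 34.5]
grip_width: 0.0002
time: 5.8
position: [0.4527, 0.2865, 0.2609]
tool_rot: [-0.138, 0.698, 0.133, 0.69]
ft_force: [0.6, 0.2, 0.7]
grip_width: 0.0
```

View pics/c4.png

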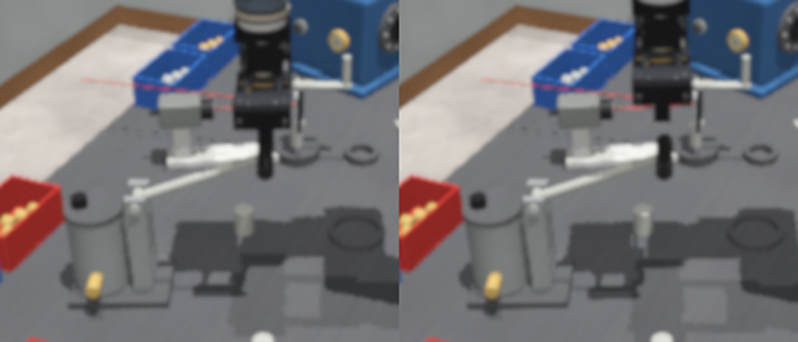

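The left half (now) matches the right half (before): lever back at its upper stop, bar at (265,157) in the crop. The bottom stop was felt at z 0.108 (34 N). Three more strokes follow.

```bash
python3 -m inch '[[0,[15,0,0],[0,0,0]],[0,[15,0,-2],[0,0,0]],[0,[15,0,-2],[0,0,0]],[0,[15,0,-2],[0,0,0]],[0,[15,0,0],[0,0,0]],[0,[15,0,0],[0,0,0]],[0,[15,0,1],[0,0,0]],[0,[15,0,2],[0,0,0]],[0,[15,0,3],[0,0,0]],[0,[12,0,2],[0,0,0]],[0,[6,0,0],[0,0,0]],[0,[3,0,0],[0,0,0]]]'
```

```text
time: 7.35
position: [0.4462, 0.2836, 0.1073]
tool_rot: [-0.139, 0.701, 0.133, 0.687]
ft_force: [-7.6, -3.5, 36.4]
grip_width: 0.0005
```

```bash
python3 -m inch '[[0,[-20,0,0],[0,0,0]],[0,[-25,0,0],[0,0,0]],[0,[-25,0,0],[0,0,0]],[0,[-25,0,0],[0,0,0]],[0,[-25,0,0],[0,0,0]],[0,[-25,0,0],[0,0,0]],[0,[-8,0,0],[0,0,0]],[0,[0,0,0],[0,0,0]],[0,[0,0,0],[0,0,0]]]'
python3 -m inch '[[0,[15,0,0],[0,0,0]],[0,[15,0,-2],[0,0,0]],[0,[15,0,-2],[0,0,0]],[0,[15,0,-1],[0,0,0]],[0,[15,0,0],[0,0,0]],[0,[15,0,0],[0,0,0]],[0,[15,0,1],[0,0,0]],[0,[15,0,2],[0,0,0]],[0,[15,0,3],[0,0,0]],[0,[12,0,2],[0,0,0]],[0,[6,0,0],[0,0,0]],[0,[2,0,0],[0,0,0]]]'
```

```text
time: 8.48
position: [0.446, 0.2839, 0.2588]
tool_rot: [-0.14, 0.704, 0.132, 0.683]
ft_force: [-0.2, 0.6, -0.5]
grip_width: 0.0007
time: 9.98
position: [0.4337, 0.2788, 0.1003]
tool_rot: [-0.141, 0.71, 0.131, 0.677]
ft_force: [-4.9, -2.4, 7.1]
grip_width: 0.0004
```

```bash
python3 -m inch '[[0,[-20,0,0],[0,0,0]],[0,[-25,0,0],[0,0,0]],[0,[-25,0,0],[0,0,0]],[0,[-25,0,0],[0,0,0]],[0,[-25,0,0],[0,0,0]],[0,[-25,0,0],[0,0,0]],[0,[-8,0,0],[0,0,0]],[0,[0,0,0],[0,0,0]],[0,[0,0,0],[0,0,0]]]'
python3 -m inch '[[0,[15,0,0],[0,0,0]],[0,[15,0,-2],[0,0,0]],[0,[15,0,-2],[0,0,0]],[0,[15,0,-1],[0,0,0]],[0,[15,0,0],[0,0,0]],[0,[15,0,0],[0,0,0]],[0,[15,0,1],[0,0,0]],[0,[15,0,2],[0,0,0]],[0,[15,0,3],[0,0,0]],[0,[12,0,2],[0,0,0]],[0,[6,0,0],[0,0,0]],[0,[2,0,0],[0,0,0]]]'
```

```text
time: 11.1
position: [0.4235, 0.2753, 0.2429]
tool_rot: [-0.146, 0.728, 0.127, 0.657]
ft_force: [1.0, -0.8, -0.2]
grip_width: 0.0005
time: 12.6
position: [0.3923, 0.2617, 0.0786]
tool_rot: [-0.149, 0.741, 0.126, 0.643]
ft_force: [-1.5, -1.4, 8.6]
grip_width: 0.0005
```

The tool has tilted and drifted outward, so strokes 3 and 4 don't count for certain. I back off, look and correct.

```bash
python3 -m inch '[[0,[-15,0,-5],[0,0,0]],[0,[-25,0,-5],[0,0,0]],[0,[-30,0,0],[0,0,0]],[0,[-30,0,0],[0,0,0]],[0,[-30,0,0],[0,0,0]],[0,[-30,0,0],[0,0,0]],[0,[-30,0,0],[0,0,0]]]'
python3 - <<'E'
from h import *
u=np.array([-.918,-.397]);P=np.array([.63,.362])+.19*u
go([*P,.265],np.arctan2(.918,-.397))
a=cv2.cvtColor(snap("side","v_side"),cv2.COLOR_BGR2RGB);b=cv2.imread("pics/x_side.png")
cv2.imwrite("pics/c5.png",cv2.resize(np.hstack([a[120:300,90:300],b[120:300,90:300]]),None,fx=1.9,fy=1.9,interpolation=cv2.INTER_CUBIC))
E
```

```text
time: 13.48
position: [0.402, 0.2671, 0.2703]
tool_rot: [-0.15, 0.746, 0.124, 0.636]
ft_force: [0.8, 0.6, -0.2]
grip_width: 0.0003
t 13.47 shift mm [-3.829 -2.488 57.033] turn [-0.924 -9.157  0.244] q6 -1.5983125416784854
t 13.47 shift mm [-3.829 -2.488 57.033] turn [178.505   0.381  14.295] q6 -1.5983125416784854
[[-0.145 -0.382  0.913]
 [-0.066  0.924  0.377]
 [-0.987 -0.006 -0.159]] [0.402 0.267 0.27 ] F [ 0.774  0.604 -0.212] 0.00026512676094428574
```

View pics/c5.png

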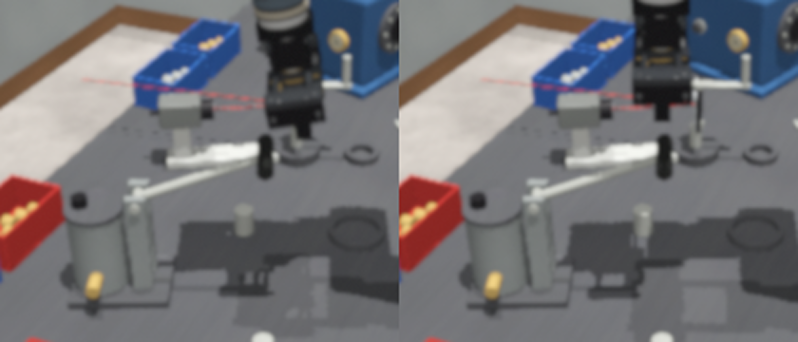

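The lever is up at its stop again, and the tool is tilted and outward of the bar. I level the tool and move back over the bar.

```bash
python3 -m inch '[[0,[-2,-2,30],[-0.9,-9.2,0]],[0,[0,0,24],[0,0,0]],[0,[0,0,0],[0,0,0]]]'
cat >> h.py <<'E'
def bar():
    u=np.array([-.918,-.397]);P=np.array([.63,.362])+.19*u
    go([*P,.262],np.arctan2(.918,-.397))
E
python3 -c "from h import *;bar()"
```

```text
time: 13.9
position: [0.4552, 0.2874, 0.2718]
tool_rot: [-0.144, 0.687, 0.143, 0.697]
ft_force: [-0.4, -0.1, -0.4]
grip_width: 0.0007
t 13.9 shift mm [ 9.806 -0.858 -0.076] turn [0.039 0.778 0.279] q6 -1.620066929905494
t 13.9 shift mm [ 9.806 -0.858 -0.076] turn [-179.956   -0.439    1.222] q6 -1.620066929905494
[[ 0.014 -0.398  0.917]
 [ 0.001  0.918  0.398]
 [-1.    -0.005  0.014]] [0.455 0.287 0.272] F [-0.441 -0.129 -0.37 ] 0.0006647985429825954
```

```bash
python3 -m inch '[[0,[20,0,0],[0,0.5,0]],[0,[15,0,-1],[0,0,0]],[0,[15,0,-1],[0,0,0]],[0,[15,0,-1],[0,0,0]],[0,[15,0,-1],[0,0,0]],[0,[15,0,0],[0,0,0]],[0,[15,0,1],[0,-0.3,0]],[0,[15,0,1],[0,-0.3,0]],[0,[15,0,2],[0,-0.3,0]],[0,[14,0,2],[0,-0.3,0]]]'
```

```text
time: 15.15
position: [0.4437, 0.2823, 0.1211]
tool_rot: [-0.146, 0.688, 0.143, 0.696]
ft_force: [0.2, 0.8, 11.5]
grip_width: 0.0002
```

```bash
python3 -m inch '[[0,[7,0,2],[0,0,0]],[0,[6,0,0],[0,0,0]],[0,[3,0,0],[0,0,0]]]'; python3 -m inch '[[0,[-20,0,0],[0,0,0]],[0,[-25,0,0],[0,0,0]],[0,[-25,0,0],[0,0,0]],[0,[-25,0,0],[0,0,0]],[0,[-25,0,0],[0,0,0]],[0,[-25,0,0],[0,0,0]],[0,[-14,0,0],[0,0,0]],[0,[0,0,0],[0,0,0]],[0,[0,0,0],[0,0,0]]]';python3 -c "from h import *;bar()"
```

```text
time: 15.52
position: [0.4468, 0.2837, 0.1085]
tool_rot: [-0.146, 0.686, 0.143, 0.699]
ft_force: [-0.1, -0.5, 9.9]
grip_width: 0.0001
time: 16.65
position: [0.4378, 0.2808, 0.2727]
tool_rot: [-0.147, 0.688, 0.143, 0.696]
ft_force: [-0.1, -0.1, -0.4]
grip_width: 0.0003
t 16.65 shift mm [10.888 -1.784 18.505] turn [0.262 0.6   0.468] q6 -1.6205125656849455
t 16.65 shift mm [10.888 -1.784 18.505] turn [-179.734   -0.734    0.942] q6 -1.6205125656849455
[[ 0.013 -0.401  0.916]
 [-0.003  0.916  0.401]
 [-1.    -0.008  0.01 ]] [0.438 0.281 0.273] F [-0.072 -0.065 -0.383] 0.00032021938674843867
```

```bash
python3 -m inch '[[0,[0,-2,18],[0,0,0]],[0,[20,0,0],[0,0.5,0]],[0,[15,0,-1],[0,0,0]],[0,[15,0,-1],[0,0,0]],[0,[15,0,-1],[0,0,0]],[0,[15,0,-1],[0,0,0]],[0,[15,0,0],[0,0,0]],[0,[15,0,1],[0,-0.3,0]],[0,[15,0,2],[0,-0.3,0]],[0,[15,0,2],[0,-0.3,0]],[0,[14,0,2],[0,-0.3,0]]]'; python3 -m inch '[[0,[7,0,2],[0,0,0]],[0,[6,0,0],[0,0,0]],[0,[3,0,0],[0,0,0]]]'; python3 -m inch '[[0,[-20,0,0],[0,0,0]],[0,[-25,0,0],[0,0,0]],[0,[-25,0,0],[0,0,0]],[0,[-25,0,0],[0,0,0]],[0,[-25,0,0],[0,0,0]],[0,[-25,0,0],[0,0,0]],[0,[-14,0,0],[0,0,0]],[0,[0,0,0],[0,0,0]],[0,[0,0,0],[0,0,0]]]';python3 -c "from h import *;bar()"
```

```text
time: 18.02
position: [0.447, 0.2826, 0.1071]
tool_rot: [-0.147, 0.69, 0.143, 0.694]
ft_force: [-4.5, -0.6, 47.9]
grip_width: 0.0003
time: 18.4
position: [0.4469, 0.2826, 0.1076]
tool_rot: [-0.148, 0.688, 0.143, 0.696]
ft_force: [-4.4, -2.1, 26.4]
grip_width: 0.0008
time: 19.52
position: [0.437, 0.2796, 0.2621]
tool_rot: [-0.15, 0.694, 0.142, 0.69]
ft_force: [-0.0, -0.3, -0.6]
grip_width: 0.0003
t 19.52 shift mm [-0.013 -1.166 19.805] turn [ 0.47  -0.495  0.605] q6 -1.622218347381279
t 19.52 shift mm [-0.013 -1.166 19.805] turn [-179.526   -0.948   -0.775] q6 -1.622218347381279
[[-0.004 -0.404  0.915]
 [-0.013  0.914  0.404]
 [-1.    -0.011 -0.009]] [0.437 0.28  0.262] F [-0.032 -0.253 -0.614] 0.0002651403344635071
```

Strokes 1, 2, 5 and 6 reached the bottom stop and released fully. Next I refine the mirror geometry, since nothing blocks it.

Run:
```python
from h import *
snap("side","m_s");snap("top","m_t")
for n,z in dict(pin=.187,lens=.11,mirror=0,sight_line=.11,sight_glass=.11,plug=.11).items():
    for c in("side","top"):
        for d in imaging.tip_of(c,n)[:2]: print(n,c,round(d["confidence"],2),np.round(d["pixel"],1),atz(c,d["pixel"],z))
for P in([.467,-.103,.187],[.467,-.103,.212],[.551,-.077,.11],[.467,-.103,.157]): print(P,"side",proj("side",P),"top",proj("top",P))
a=cv2.imread("pics/m_s.png")[120:220,180:310];b=cv2.imread("pics/m_t.png")[110:230,250:406]
cv2.imwrite("pics/c6.png",np.vstack([cv2.resize(a,(390,300),interpolation=cv2.INTER_CUBIC),cv2.resize(b,(390,300),interpolation=cv2.INTER_CUBIC)]))
go([.467,-.103,.25],np.radians(95))
```

```text
pin side 0.57 [273.8 153.6] [ 0.465 -0.127  0.187]
pin top 0.72 [310.  194.1] [ 0.469 -0.099  0.187]
lens side 0.95 [198.1 179.4] [0.691 0.015 0.11 ]
lens top 0.6 [274.4 126. ] [ 0.689 -0.001  0.11 ]
mirror side 0.53 [231.7 200.1] [ 0.6   -0.065  0.   ]
mirror top 0.53 [295.8 174.3] [ 0.549 -0.078  0.   ]
sight_glass side 0.68 [275.2 154.1] [ 0.506 -0.271  0.11 ]
sight_glass side 0.66 [268.9 139.5] [ 0.573 -0.386  0.11 ]
sight_glass top 0.73 [276.2 125.3] [ 0.691 -0.007  0.11 ]
sight_glass top 0.43 [388.4 163. ] [ 0.57  -0.357  0.11 ]
plug side 0.52 [228.7 199.7] [0.54  0.095 0.11 ]
plug top 0.56 [404.  132.6] [ 0.666 -0.409  0.11 ]Traceback (most recent call last):
  File "<stdin>", line 6, in <module>
  File "h.py", line 17, in proj
    c=K@Rm.T@(np.array(P)-np.array(p["xyz"]));return c[:2]/c[2]
      ~^~~~~
ValueError: matmul: Input operand 1 has a mismatch in its core dimension 0, with gufunc signature (n?,k),(k,m?)->(n?,m?) (size 4 is different from 3)
```

```bash
sed -i 's/    c=K@Rm.T/    if Rm.shape!=(3,3): Rm=R.from_quat(Rm.ravel()).as_matrix()\n    c=K@Rm.T/' h.py
python3 - <<'E'
from h import *
for P in([.468,-.102,.187],[.551,-.077,.11]): print(P,"side",proj("side",P),"top",proj("top",P))
go([.468,-.102,.26],np.radians(95))
E
```

```text
[0.468, -0.102, 0.187] side [270.722 156.455] top [311.009 194.398]
[0.551, -0.077, 0.11] side [245.5   174.878] top [299.054 169.492]
t 20.23 shift mm [   8.437 -361.431 -127.366] turn [18.858 -0.164  0.654] q6 -1.622246032945761
t 20.23 shift mm [   8.437 -361.431 -127.366] turn [-161.14    -0.928   -0.233] q6 -1.622246032945761
[[ 0.    -0.404  0.915]
 [-0.012  0.914  0.404]
 [-1.    -0.011 -0.005]] [0.438 0.28  0.264] F [-0.117 -0.246 -0.361] 0.000541237570916074
```

```bash
python3 -m inch '[[0,[-40,0,0],[0,0,0]],[0,[0,-51,-18],[0,0,0]],[0,[0,-51,-18],[0,0,0]],[60,[0,-51,-18],[0,0,0]],[60,[0,-51,-18],[0,0,0]],[60,[0,-51,-18],[0,0,0]],[60,[0,-51,-18],[0,0,0]],[60,[0,-51,-18],[0,0,0]],[60,[0,0,0],[9.5,0,0]],[60,[0,0,0],[9.5,0,0]]]'
python3 - <<'E'
from h import *
go([.468,-.102,.25],np.radians(95))
a=snap("side","n_s");b=snap("top","n_t")
cv2.imwrite("pics/c6.png",cv2.resize(np.hstack([a[80:230,180:330],b[110:260,240:390]])[:,:,::-1],None,fx=2.6,fy=2.6,interpolation=cv2.INTER_CUBIC))
E
```

```text
time: 21.48
position: [0.4716, -0.1093, 0.3117]
tool_rot: [-0.032, 0.704, 0.022, 0.709]
ft_force: [-0.3, -0.3, -0.3]
grip_width: 0.0577
t 21.48 shift mm [61.572  8.437 -3.494] turn [-0.611  0.438  0.833] q6 -2.098020559968107
t 21.48 shift mm [61.572  8.437 -3.494] turn [179.383   1.305  -0.686] q6 -2.098020559968107
[[ 0.009 -0.076  0.997]
 [-0.014  0.997  0.077]
 [-1.    -0.015  0.008]] [ 0.472 -0.109  0.312] F [-0.251 -0.28  -0.317] 0.057705839013458625
```

View pics/c6.png

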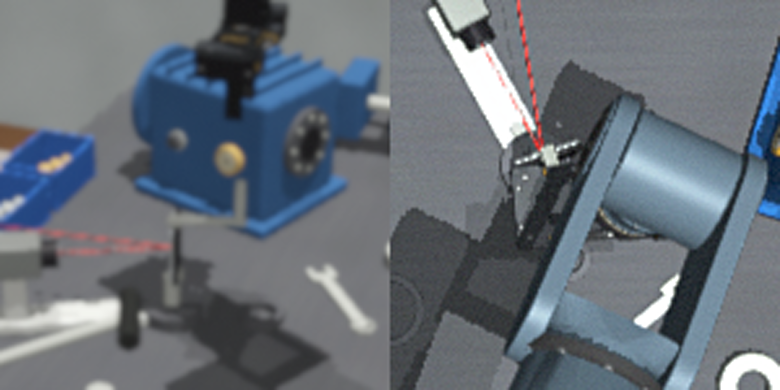

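The side crop shows the pin at (240,200) and the gripper above it. The sight glass at (230,158) is on the near-robot port and the plug at (178,138). I descend and pinch.

```bash
python3 -m inch '[[60,[30,8,-4],[0,0,0]],[60,[30,0,0],[0,0,0]],[60,[30,0,0],[0,0,0]],[60,[30,0,0],[0,0,0]],[60,[20,0,0],[0,0,0]]]'; python3 -c "
from h import *
go([.468,-.102,.172],np.radians(95))"
```

```text
time: 22.2
position: [0.4713, -0.1027, 0.1708]
tool_rot: [-0.043, 0.7, 0.03, 0.712]
ft_force: [0.0, -0.1, -0.1]
grip_width: 0.0599
t 22.2 shift mm [-1.244  1.047 -3.215] turn [0.947 0.906 1.112] q6 -2.1084285648616974
t 22.2 shift mm [-1.244  1.047 -3.215] turn [-179.039   -1.738    1.415] q6 -2.1084285648616974
[[ 0.018 -0.103  0.994]
 [-0.018  0.994  0.104]
 [-1.    -0.02   0.016]] [ 0.471 -0.103  0.171] F [ 0.035 -0.143 -0.099] 0.05985634797141872
```

```bash
python3 -m inch '[[0,[0,0,-2],[0,0,0]],[0,[0,0,0],[0,0,0]],[0,[0,0,0],[0,0,0]],[0,[0,0,0],[0,0,0]],[0,[0,0,0],[0,0,0]],[0,[0,0,0],[0,0,0]]]' 25; python3 -c "
from h import *
go([.472,-.0335,.172],np.radians(72))"
```

```text
time: 22.95
position: [0.4702, -0.1028, 0.1728]
tool_rot: [-0.046, 0.699, 0.032, 0.713]
ft_force: [-0.1, -2.2, -2.6]
grip_width: 0.0135
t 22.95 shift mm [-0.527 68.641  9.402] turn [24.318  1.271  0.972] q6 -2.1161253786603593
t 22.95 shift mm [-0.527 68.641  9.402] turn [-155.667   -1.341    1.753] q6 -2.1161253786603593
[[ 0.02  -0.11   0.994]
 [-0.019  0.994  0.11 ]
 [-1.    -0.021  0.018]] [ 0.47  -0.103  0.173] F [-0.052 -2.19  -2.591] 0.013487231317936558
```

```bash
python3 -m inch '[[0,[0,9,-1.5],[3,0,0]],[0,[0,9,-1.1],[3,0,0]],[0,[0,9,-0.6],[3,0,0]],[0,[0,9,-0.2],[3,0,0]],[0,[0,9,0.2],[3,0,0]],[0,[0,0,0],[0,0,0]]]' 40; python3 -c "
from h import *
go([.472,-.0335,.172],np.radians(72))"
```

```text
time: 23.7
position: [0.4669, -0.0643, 0.1727]
tool_rot: [0.049, 0.696, -0.068, 0.713]
ft_force: [-0.1, -4.7, -1.9]
grip_width: 0.0129
t 23.7 shift mm [-0.059 31.241 -0.055] turn [8.452 1.542 1.317] q6 -1.748625820713199
t 23.7 shift mm [-0.059 31.241 -0.055] turn [-171.522   -1.974    2.312] q6 -1.748625820713199
[[ 0.021  0.166  0.986]
 [-0.029  0.986 -0.165]
 [-0.999 -0.025  0.025]] [ 0.467 -0.064  0.173] F [-0.14  -4.74  -1.896] 0.012891441747149724
```

```bash
python3 -m inch '[[0,[0,9,-0.5],[3,0,0]],[0,[0,9,0],[3,0,0]],[0,[0,9,0.5],[3,0,0]],[0,[0,0,0],[0,0,0]]]' 40
python3 - <<'E'
from h import *
go([.472,-.0335,.172],np.radians(72))
a=snap("side","p_s");b=snap("top","p_t")
cv2.imwrite("pics/c7.png",cv2.resize(np.hstack([a[90:240,170:320],b[90:240,270:430]])[:,:,::-1],None,fx=2.5,fy=2.5,interpolation=cv2.INTER_CUBIC))
E
```

```text
time: 24.2
position: [0.4722, -0.0419, 0.1727]
tool_rot: [0.104, 0.689, -0.126, 0.706]
ft_force: [-2.5, -3.9, 0.0]
grip_width: 0.013
t 24.2 shift mm [ 0.369  7.92  -2.955] turn [-0.75   1.666  1.504] q6 -1.5275859807780507
t 24.2 shift mm [ 0.369  7.92  -2.955] turn [179.215   2.353  -2.605] q6 -1.5275859807780507
[[ 0.019  0.322  0.947]
 [-0.034  0.946 -0.321]
 [-0.999 -0.026  0.029]] [ 0.472 -0.042  0.173] F [-2.515 -3.889  0.042] 0.012991059154590298
```

View pics/c7.png

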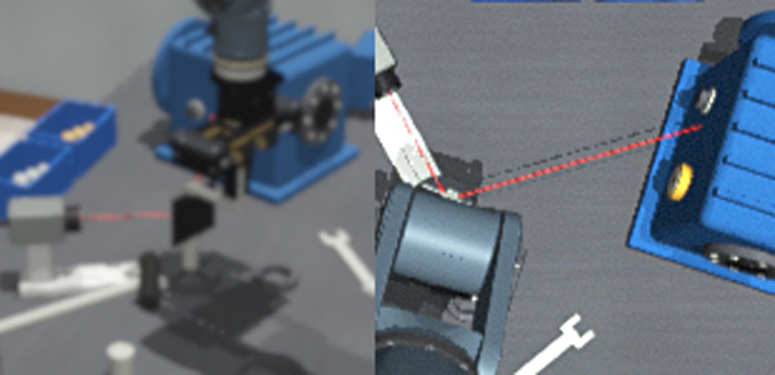

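The top crop shows the red line running from the mirror (450,197) to the gearbox (702,127), between the plug (706,100) and the glass (680,182). It still needs about 5.7° of mirror, or roughly 9 mm at the pin.

```bash
python3 -m inch '[[0,[0,5,0.5],[2,0,0]],[0,[0,4,0.6],[2,0,0]],[0,[0,0,0],[0,0,0]],[0,[0,0,0],[0,0,0]]]' 40
cat > line.py <<'E'
from h import *
import sys
o=get_obs();print(o["time"],o["position"],o["ft_force"])
b=snap("top",sys.argv[1]);i=b.astype(int)
m=(i[...,0]-np.maximum(i[...,1],i[...,2])>50);m[:,:302]=0;m[:, 420:]=0;m[:130]=0;m[200:]=0
ys,xs=np.nonzero(m);k,c=np.polyfit(xs,ys,1)
for _ in range(3):
    g=abs(ys-k*xs-c)<2.5;k,c=np.polyfit(xs[g],ys[g],1)
y=((i[...,0]-i[...,2]>90)&(i[...,1]-i[...,2]>50));y[:,:370]=0;y[:,420:]=0;y[:130]=0;y[200:]=0
Y,X=np.nonzero(y);print("n",g.sum(),"x range",xs[g].min(),xs[g].max(),"line at 389:",k*389+c,"ring",X.mean(),Y.mean(),X.min(),X.max(),Y.min(),Y.max())
s=[atz("top",(x,k*x+c),.11) for x in(320,388)];d=s[1]-s[0];print("line world",s,"ang",np.degrees(np.arctan2(d[1],d[0])))
cv2.imwrite(f"pics/{sys.argv[1]}c.png",cv2.resize(b[110:210,280:430][:,:,::-1],None,fx=5,fy=5,interpolation=cv2.INTER_CUBIC))
for c in("top","side"):
    if c=="side":snap("side",sys.argv[1]+"s")
    for t in imaging.tip_of(c,"sight_glass")[:2]+imaging.tip_of(c,"sight_line")[:1]: print(c,t["confidence"],t["pixel"],atz(c,t["pixel"],.11))
E
python3 line.py q1
```

```text
time: 24.8
position: [0.4748, -0.0364, 0.1727]
tool_rot: [0.128, 0.685, -0.151, 0.701]
ft_force: [-2.4, -4.2, -0.1]
grip_width: 0.0129
24.8 [ 0.475 -0.036  0.173] [-2.443 -4.168 -0.101]
n 126 x range 303 393 line at 389: 156.93851659346535 ring 392.6034482758621 162.82758620689654 388 396 156 169
line world [array([ 0.56 , -0.143,  0.11 ]), array([ 0.589, -0.356,  0.11 ])] ang -82.3460153375638
top 0.66 [388.7, 163.5] [ 0.569 -0.357  0.11 ]
side 0.49 [229.5, 199.3] [0.539 0.092 0.11 ]
```

View pics/q1c.png

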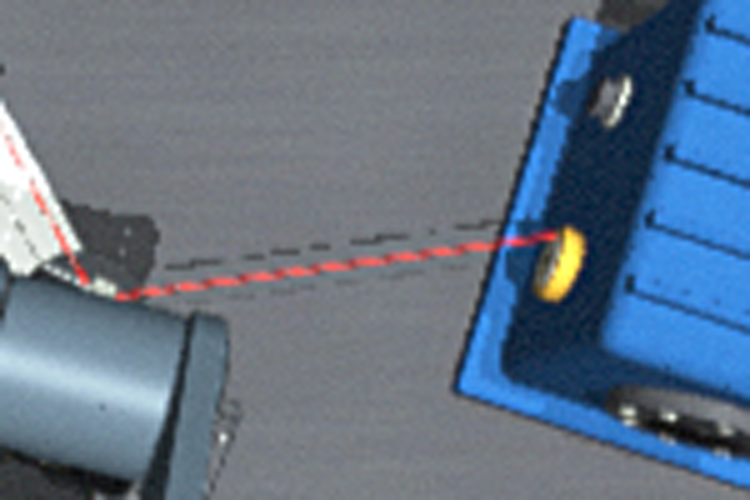

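The line now ends on the upper rim of the brass ring at (561,235), and the ring's front centre is about (547,266). It needs about 2° more of mirror, or 3.2 mm at the pin.

```bash
python3 -m inch '[[0,[0,2.5,0.2],[0,0,0]],[0,[0,2.2,0.2],[0,0,0]],[0,[0,0,0],[0,0,0]],[0,[0,0,0],[0,0,0]]]' 40; python3 line.py q2
```

```text
time: 25.6
position: [0.4754, -0.035, 0.1727]
tool_rot: [0.127, 0.686, -0.151, 0.7]
ft_force: [-2.5, -3.8, 0.4]
grip_width: 0.013
25.6 [ 0.475 -0.035  0.173] [-2.544 -3.846  0.373]
n 123 x range 304 390 line at 389: 160.23999062205587 ring 392.6034482758621 162.82758620689654 388 396 156 169
line world [array([ 0.558, -0.143,  0.11 ]), array([ 0.579, -0.356,  0.11 ])] ang -84.46515965824756
top 0.52 [389.8, 162.7] [ 0.571 -0.361  0.11 ]
top 0.17 [331.2, 236.8] [ 0.342 -0.173  0.11 ]
side 0.15 [263.1, 160.9] [ 0.53  -0.201  0.11 ]
```

```bash
python3 -m inch '[[0,[0,2.5,0.2],[0,0,0]],[0,[0,2.0,0.2],[0,0,0]],[0,[0,0,0],[0,0,0]],[0,[0,0,0],[0,0,0]]]' 40; python3 line.py q3
```

```text
time: 26.4
position: [0.4759, -0.0336, 0.1726]
tool_rot: [0.125, 0.687, -0.151, 0.7]
ft_force: [-2.1, -4.0, 0.7]
grip_width: 0.0133
26.4 [ 0.476 -0.034  0.173] [-2.136 -4.034  0.657]
n 118 x range 306 395 line at 389: 163.3912541404636 ring 392.6034482758621 162.82758620689654 388 396 156 169
line world [array([ 0.556, -0.142,  0.11 ]), array([ 0.569, -0.355,  0.11 ])] ang -86.47808880978097
top 0.48 [388.3, 162.3] [ 0.572 -0.356  0.11 ]
top 0.74 [111.0, 178.2] [0.526 0.509 0.11 ]
```

View pics/q3c.png

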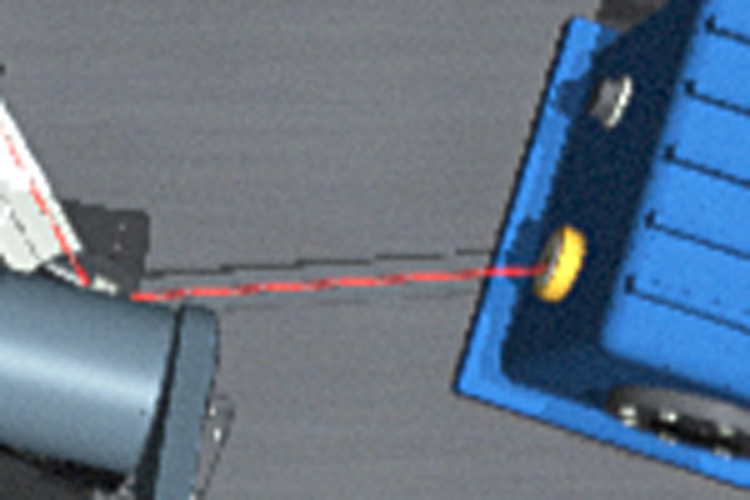

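The line now ends in the middle of the glass at (545,270), and the target centre is about (547,266). It held steady while the pictures were taken, so I'm handing in.

```bash
python3 -c "
from h import *
o=get_obs();print(o['time'],o['position'],o['joint_velocities'],o['grip_width']);print(robot.hand_in())"
```

```text
26.7 [ 0.476 -0.034  0.173] [ 0.001  0.    -0.001 -0.001  0.001 -0.   ] 0.013315766395889375
the job is handed in; nothing more can be done
None
```

The pump is stroked and the mirror is held with the aiming line on the sight glass; I handed in at 26.7 s of the 67 s allowed.

- **Pump:** I made six presses. Presses 1, 2, 5 and 6 were full strokes. On each, the fingertips went down to the height of the bottom stop, about 0.108 m, and came up clear of the bar with no force left on the tool. On press 5 the force was only about 10 N, so height alone shows it got there. The pictures after presses 1 and 4 show the lever back at its top stop; I did not photograph it after 2, 5 and 6.
- **Faulty presses:** On press 3 the tool tilted outward and slid towards the bar's edge. On press 4 it slipped past the bar. I don't count either; I levelled the tool and made two more.
- **Mirror:** The pin is pinched with a 40 N grip command. In the last top picture the red line ends inside the glass window, about 2 mm from its estimated centre and well away from the plug. The arm was still, with joint speeds at most 0.001 rad/s.
- **Doubts:** The press on the bar peaked at about 48 N at the bottom of stroke 6. That was through the fingertips, not the arm or gripper body, so I take it as within the rules. The networks' sight-glass detections in the side view and for the sight line were wrong or missing. I relied on the top picture, where the fitted line, the network's sight-glass point and the brass ring agreed.
- **Loose parts:** I saw no contact with them, but made no separate check at the end.

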